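Sort two brackets over a tipping tray

TASK

Sort the two aluminium parts with the tipping sorter, the angle bracket first and the U-channel after it. Set each part down gently on the half of the level tray that faces its box and let go, so that its own weight tips the tray and it slides into the box: the angle bracket into the slatted crate, the U-channel into the solid-walled bin. Do not push the tray yourself, and leave the other things on the table where they are.

Things in the scene. Friction and masses are not known exactly. Their poses are not given: they have to be found in the camera images.
- sorter: tipping sorter: grey fixed stand, base 170 x 150 mm, with a swinging steel tray between two cheeks. Origin: centre of the underside, on the table; x along the pivot, y along the tray (slide direction). Pivot 130 mm up, top of the level tray 136 mm up. Cheeks at x = +-75 mm (50 mm wide in y), 145 mm high. Boxes stand at y = +195 and -195 mm; which box is on which side varies.
- tray_top (a point): centre of the tray's upper face, above the pivot; moves with the tray, axes as the sorter's when level. The face is polished (friction about 0.22), 200 mm long in y (100 mm each side of the pivot), open at both ends, 110 mm wide in x between side lips 10 mm high. A part must lie between the lips, its long side along x.
- tray (a joint): tilt of the tray about the sorter's x axis, rad; 0 = level; positive lowers the -y end, negative the +y end; stops at +-0.5. A keel weight swings the empty tray back to level within 2 s. It gives way as soon as it is loaded off-centre; about 0.02 N m tips it fully, so a part centred about 55 mm from the pivot tips it and slides off that end into the box.
- angle_bracket: L-shaped aluminium bracket, about 0.18 kg, loose, lying on its base plate. Base plate 80 (x) x 60 (y) x 8 mm; along its +y edge an upright flange 80 mm long, 8 mm thick, 50 mm high from the underside, mid-plane at y = +26 mm. Two dark hole marks on each leg. Origin: centre of the base plate's underside. Pinch the flange across its 8 mm (along y).
- angle_bracket_mid (a point): about the middle of the angle bracket (y = +8 mm, 18 mm above its underside)
- u_channel: aluminium U-channel, about 0.20 kg, loose, open side up. Web 80 (x) x 50 (y) x 8 mm, two upright walls along its long edges, 80 mm long (x), 8 mm thick, 45 mm high, outer faces at y = +-25 mm. Origin: centre of its underside. Grasp across both walls (50 mm, along y) or one wall.
- u_channel_mid (a point): middle of the U-channel, 18 mm above its underside
- crate: light wooden crate with slatted sides, open at the top, fixed; 160 x 160 x 60 mm, walls 6 mm. Origin: centre of its underside; axes parallel to the sorter's.
- bin: grey plastic bin with solid walls, open at the top, fixed; 160 x 160 x 60 mm, walls 5 mm. Origin: centre of its underside; axes parallel to the sorter's.
- reagent_bottle: bystander: square dark bottle with a black cap, 35 x 31 x 60 mm, origin under its centre
- white_jar: bystander: white jar with screw lid, 34 x 34 x 45 mm, origin under its centre
There are look-alikes about, which are no part of the job. Leave any pink look-alike of the angle_bracket alone.

How it is judged:
By the outcome, as a careful person would: the job done as asked, in the order asked, and still so for the second after the job is handed in, with the robot touching nothing.
It also fails if it takes over 72 s, if anything falls off the work surface, if the arm or the gripper's body presses on something with over 40 N, if the wrist force passes 120 N, or if a joint passes its speed limit or range.

ROBOT

A 6-joint arm with a two-finger parallel gripper is mounted at the origin on a cart in front of the work surface, level with it; the furniture and walls round the work are solid. World frame = base frame: x ahead of the robot, y to its left, z up, the work surface at z = 0. Lengths are in mm, angles in rad, forces in N, time in s.
With the tool pointing down it reaches from about 275 to 750 mm from the base axis. Payload 10.2 kg.
Tool frame: the origin (TCP) lies between the finger pads; the fingertips stand 17 mm ahead of it and the grasp point (between the pads) lies 2 mm behind it; z points along the fingers, y is the line along which they close (so a half turn about z gives the same grasp; the last joint's range is limited). The gripper opens to 85 mm and grips with 20 to 120 N. Pads are 22 mm wide; open, the fingers measure 114 mm over their backs; the gripper's body (76 mm by 85 mm) begins 54 mm behind the grasp point. The pads swing forward as they close: fully open they stand 13 mm farther back than shut.
Start: joints at [0.893, 0.313, 1.498, -0, 1.331, -0.223], TCP at [230.636, 471.633, 248.294] pointing down, gripper open.
Joint ranges: [-2.94, 2.94], [-0.97, 2.17], [0.19, 2.56], [-1.23, 4.37], [0.02, 3.11], [-2.88, 2.88]. Speed limits (rad/s): [2.39, 2.39, 3.01, 3.14, 3.14, 3.14].

INTERFACE

Orientations are given as a unit quaternion [w, x, y, z].
In Python, from rig import * gives the robot as it stands.
- The arm moves only by the tool step_arm, never from a script. Its argument "commands" is text: rows parted by semicolons, each of 7 numbers parted by spaces: the opening, from 0 (shut) to 1 (fully open), then the shift along the tool's x, y, z in cm, then the turn, a rotation vector about the tool's x, y, z in rad. In form: hand x y z rx ry rz; .... A call has 1 to 20 rows; each row is the pose to reach, as a shift and turn from the pose commanded when the call began, along the tool's axes at that moment; what a row does not reach only later rows make up. A row lasts 1/12 s, in which the tool goes at most 41.7 mm and 7.16 degrees, less where a joint would pass 70% of its speed; a pose out of reach is approached as far as the arm can. A call with a gripper value outside its range is refused whole. The fingers move at their own pace and stop on an object; "newtons" is the grip in N (left out, the last holds). Time passes only in rows, so rows that repeat a pose let the fingers close. It gives the time, the measured TCP pose, the force, the opening and the grip force at its end, in the units of the state.
- sense(): the state, without advancing time (a new reading comes with each control period).
- capture(name): name is "scene" or "top" or "wrist"; returns the picture (480x640x3 uint8, red, green, blue); there is no depth.
- camera_model(name): a dict with "mtx" (3x3 intrinsics, pixels), "eye" and "rotation" of the camera in the world. Camera axes: x right, y down, z forward; pixel columns grow to the right and rows downward; lengths in mm; the calibration is good to about 2 mm. A picture is of the moment at which its call begins: read the wrist's pose just before it. camera_model takes no time and is no camera call; for the wrist camera it gives the pose at the moment of the call.
- finish_job(): hands the job in; it is judged then, once.
Trained networks look in the newest picture that a camera, given by its name, has taken for a name from the list of things; names that differ only in an ending like _2 or _b are one class to them, and where a whole thing is asked for, a point or a joint stands for the part that bears it (a point fixed in the world has none). Each returns a list of dicts, best first, with "score" (0 to 1); they miss things now and then, are a little off and sometimes report something else, mostly with a low value. They report only what shows in the picture. A call takes as long as a camera call. They do not tell look-alikes from the thing itself.
- search_frame(camera, label): "rect" ([centre column, centre row, width, height] in pixels, round what is visible of it).
- trace(camera, label): "mask" (480x640 bool, what is visible of it) and "rect" ([centre column, centre row, width, height] in pixels, round what is visible of it).
- spot_point(camera, label): "xy" ([column, row] in pixels: a listed point, or the origin of a listed thing).
The state is a dict: "time_s": time; "joints": joint angles; "dq": joint speeds; "tau": joint torques, N m; "eef_pos": TCP position; "ee_rot": TCP orientation; "force": force on the tool from outside, world axes, zero at the start; "wrist_torque": the same for the moment, N m; "grip_width": opening from 0.0 (shut) to 1.0 (fully open); "grip_force": force on a finger pad.
Only numpy, scipy, OpenCV 4.12 (cv2) and the standard library are available. Lean on these libraries where they do the work, as an engineer would, in place of code of your own. Each camera call takes 0.05 s, during which the arm holds its last target. There are 200 camera calls.

## Working session

There is one attempt and no reset: what is moved stays moved. The work goes in short steps, Python scripts to look and compute and a tool call to move; the robot and the scene stay as the last step left them, time stands still between calls to the robot, and variables do not carry over. Pictures are saved under pics/ and viewed, at most 10 in all, crops included, and the job is handed in when it is done.

Besides the shell and the picture viewer there is one more tool, called by a JSON object that holds its "method" and its "body". step_arm: Moves the arm, as the interface text tells. Its arguments: {"type":"object","properties":{"commands":{"type":"string"},"newtons":{"type":"number"}},"required":["commands"]}

```bash
mkdir -p pics; cat > h.py <<'E'
from rig import *
import numpy as np, cv2
from scipy.spatial.transform import Rotation as R
def ray(cam,px,z,m=None):
    m=m or camera_model(cam); K=np.array(m["mtx"]);Rm=np.array(m["rotation"]);e=np.array(m["eye"])
    d=Rm@np.linalg.inv(K)@np.array([px[0],px[1],1.]); return e+d*(z-e[2])/d[2]
def proj(cam,P,m=None):
    m=m or camera_model(cam); p=np.array(m["mtx"])@(np.array(m["rotation"]).T@(np.array(P,float)-np.array(m["eye"]))); return p[:2]/p[2]
def save(n,im): cv2.imwrite("pics/"+n+".png",im[:,:,::-1])
E
python3 - <<'E'
from h import *
s=sense();print(s["time_s"],s["eef_pos"],s["ee_rot"],s["grip_width"])
for c in("top","scene"):
    im=capture(c);save(c+"0",im);m=camera_model(c);print(c,np.round(m["eye"]),np.round(m["rotation"],2).tolist(),np.round(m["mtx"][0]))
    for l,z in(("angle_bracket",0),("u_channel",0),("sorter",0),("tray_top",136),("crate",0),("bin",0)):
        for r in spot_point(c,l)[:3]: print(l,round(r["score"],2),np.round(r["xy"]),np.round(ray(c,r["xy"],z)))
E
```

```text
0.0 [230.49029518 471.42965597 247.73566019] [-2.67765832e-04  2.25465521e-01  9.74250937e-01 -5.81676854e-04] 0.9976566938169404
top [ 171.  -22. 1923.] [-0.08, 0.71, -0.7, 0.08] [590.   0. 327.]Traceback (most recent call last):
  File "<stdin>", line 6, in <module>
  File "h.py", line 6, in ray
    d=Rm@np.linalg.inv(K)@np.array([px[0],px[1],1.]); return e+d*(z-e[2])/d[2]
      ~~^~~~~~~~~~~~~~~~~
ValueError: matmul: Input operand 1 has a mismatch in its core dimension 0, with gufunc signature (n?,k),(k,m?)->(n?,m?) (size 3 is different from 4)
```

```bash
cat > h.py <<'E'
from rig import *
import numpy as np, cv2
from scipy.spatial.transform import Rotation as R
def rot(q): return R.from_quat(np.roll(np.array(q,float),-1)).as_matrix()
def ray(cam,px,z,m=None):
    m=m or camera_model(cam); K=np.array(m["mtx"]);Rm=rot(m["rotation"]);e=np.array(m["eye"])
    d=Rm@np.linalg.inv(K)@np.array([px[0],px[1],1.]); return e+d*(z-e[2])/d[2]
def proj(cam,P,m=None):
    m=m or camera_model(cam); p=np.array(m["mtx"])@(rot(m["rotation"]).T@(np.array(P,float)-np.array(m["eye"]))); return p[:2]/p[2]
def save(n,im): cv2.imwrite("pics/"+n+".png",im[:,:,::-1])
E
python3 - <<'E'
from h import *
for c in("top","scene"):
    im=capture(c);save(c+"0",im)
    for l,z in(("angle_bracket",0),("u_channel",0),("sorter",0),("tray_top",136),("crate",0),("bin",0),("white_jar",0),("reagent_bottle",0)):
        for r in spot_point(c,l)[:3]: print(l,round(r["score"],2),np.round(r["xy"]),np.round(ray(c,r["xy"],z)))
E
```

```text
angle_bracket 0.91 [439. 252.] [ 528. -387.    0.]
angle_bracket 0.9 [455. 208.] [ 679. -444.    0.]
u_channel 0.64 [200. 263.] [487. 403.   0.]
sorter 0.76 [322. 255.] [516.   1.   0.]
tray_top 0.85 [320. 246.] [519.   5. 136.]
crate 0.58 [377. 248.] [ 541. -183.    0.]
bin 0.7 [260. 255.] [513. 206.   0.]
bin 0.26 [378. 252.] [ 528. -186.    0.]
white_jar 0.43 [291. 202.] [697. 105.   0.]
reagent_bottle 0.69 [366. 201.] [ 701. -147.    0.]
angle_bracket 0.83 [370. 389.] [ 533. -378.    0.]
angle_bracket 0.81 [448. 389.] [ 687. -448.    0.]
u_channel 0.92 [242. 181.] [510. 405.   0.]
u_channel 0.46 [370. 390.] [ 533. -381.    0.]
tray_top 0.7 [294. 229.] [524.   8. 136.]
tray_top 0.52 [336. 223.] [627. -14. 136.]
crate 0.57 [330. 321.] [ 533. -186.    0.]
bin 0.86 [264. 225.] [505. 187.   0.]
white_jar 0.52 [336. 223.] [695. 114.   0.]
reagent_bottle 0.51 [385. 287.] [ 705. -148.    0.]
```

View pics/top0.png

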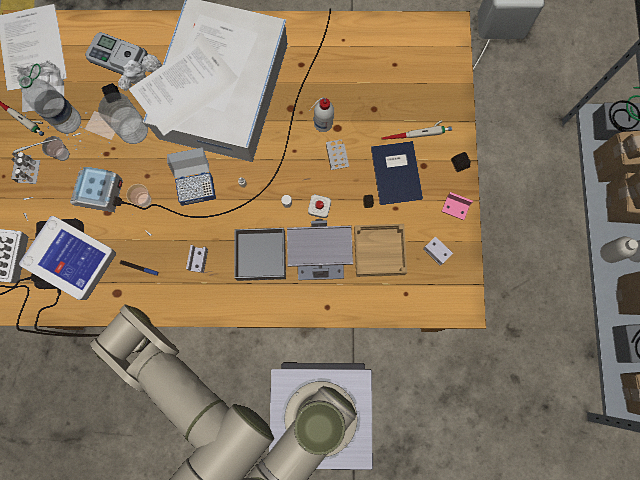

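View pics/scene0.png

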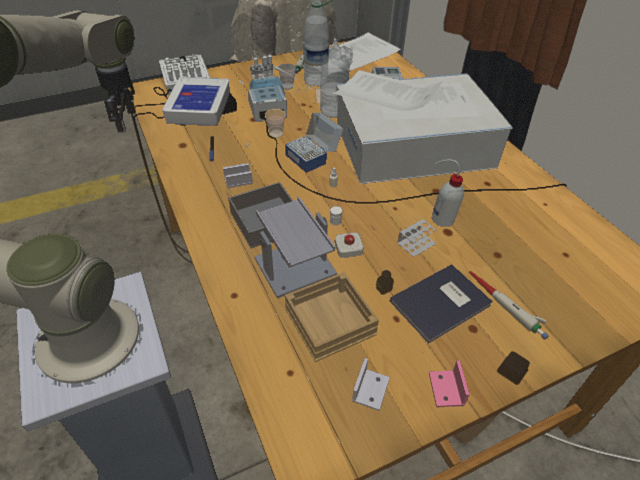

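```bash
cat >> h.py <<'E'
from scipy.optimize import minimize
def box(x0,x1,y0,y1,z0,z1): return np.array([[x,y,z] for x in(x0,x1) for y in(y0,y1) for z in(z0,z1)],float)
BR=[box(-40,40,-30,30,0,8),box(-40,40,22,30,0,50)]
UC=[box(-40,40,-25,25,0,8),box(-40,40,17,25,0,45),box(-40,40,-25,-17,0,45)]
TR=[box(-55,55,-100,100,130,136),box(-57,-55,-100,100,130,146),box(55,57,-100,100,130,146)]
def render(cam,m,model,p,z=0):
    im=np.zeros((480,640),np.uint8);c,s=np.cos(p[2]),np.sin(p[2])
    for b in model:
        w=b@np.array([[c,s,0],[-s,c,0],[0,0,1]])+[p[0],p[1],z]
        q=np.array([proj(cam,v,m) for v in w])
        cv2.fillConvexPoly(im,cv2.convexHull((q*16).astype(np.int32)),1,shift=4)
    return im
def fit(cam,m,mask,model,xy,yaws,z=0):
    def f(u):
        r=render(cam,m,model,[u[0],u[1],u[2]/100],z)>0; return -(r&mask).sum()/max(1,(r|mask).sum())
    out=[]
    for y in yaws:
        s=np.array([xy[0],xy[1],y*100]); 
        o=minimize(f,s,method="Nelder-Mead",options=dict(initial_simplex=np.vstack([s]+[s+d for d in np.diag([12,12,25])]),maxiter=120))
        out.append((round(-o.fun,3),np.round(o.x[:2],1).tolist(),round(o.x[2]/100,3)))
    return sorted(out,reverse=True)
E
python3 - <<'E'
from h import *
s=sense();m=camera_model("wrist");T=rot(s["ee_rot"])
print("cam in tool",np.round(T.T@(np.array(m["eye"])-s["eef_pos"]),1),np.round(T.T@rot(m["rotation"]),2).tolist(),m["mtx"])
for c in("top","scene"):
  mc=camera_model(c); capture(c)
  for l,M,xy in(("angle_bracket",BR,(530,-385)),("u_channel",UC,(497,404)),("tray_top",TR,(520,5))):
    for r in trace(c,l)[:2]:
        g=ray(c,r["rect"][:2],140 if l=="tray_top" else 10)
        if np.hypot(*(g[:2]-xy))>60: continue
        print(c,l,r["score"],r["mask"].sum(),fit(c,mc,r["mask"],M,xy,[0,1.57] if l=="tray_top" else np.arange(-3,3,.75))[:3])
E
```

```text
cam in tool [  66.7   -0.7 -125.8] [[0.0, -0.97, -0.26], [1.0, 0.0, -0.0], [0.0, -0.26, 0.97]] [[347.98747865   0.         320.01511035]
 [  0.         347.98747865 238.58999314]
 [  0.           0.           1.        ]]
top angle_bracket 0.91 457 [(np.float64(0.95), [531.2, -380.1], np.float64(0.729)), (np.float64(0.946), [530.5, -379.9], np.float64(0.741)), (np.float64(0.933), [530.2, -380.1], np.float64(0.79))]
top u_channel 0.89 410 [(np.float64(0.818), [499.6, 410.0], np.float64(2.999)), (np.float64(0.817), [500.7, 410.3], np.float64(-0.078)), (np.float64(0.815), [503.7, 410.1], np.float64(-3.217))]
top tray_top 0.88 2559 [(np.float64(0.963), [520.1, 7.9], np.float64(0.027)), (np.float64(0.962), [519.8, 7.9], np.float64(3.159))]
scene u_channel 0.76 539 [(np.float64(0.881), [501.5, 407.3], np.float64(-0.229)), (np.float64(0.879), [500.2, 408.9], np.float64(2.923)), (np.float64(0.876), [500.6, 406.0], np.float64(2.882))]
scene tray_top 0.55 3103 [(np.float64(0.961), [520.3, 6.6], np.float64(0.031)), (np.float64(0.959), [521.4, 7.5], np.float64(3.178))]
```

{"method": "step_arm", "body": {"commands": "1 -60 -60 2.5 0 0 1.94;1 -60 -60 2.5 0 0 1.94;1 -60 -60 2.5 0 0 1.94;1 -60 -60 2.5 0 0 1.94;1 -60 -60 2.5 0 0 1.94;1 -60 -60 2.5 0 0 1.94;1 -60 -60 2.5 0 0 1.94;1 -60 -60 2.5 0 0 1.94;1 -60 -60 2.5 0 0 1.94;1 -60 -60 2.5 0 0 1.94;1 -60 -60 2.5 0 0 1.94;1 -60 -60 2.5 0 0 1.94;1 -60 -60 2.5 0 0 1.94;1 -60 -60 2.5 0 0 1.94;1 -60 -60 2.5 0 0 1.94;1 -60 -60 2.5 0 0 1.94;1 -60 -60 2.5 0 0 1.94;1 -60 -60 2.5 0 0 1.94;1 -60 -60 2.5 0 0 1.94;1 -60 -60 2.5 0 0 1.94", "newtons": 40}}

```text
time_s: 3.07
eef_pos: [501.3, -318.3, 223.5]
ee_rot: [-0.0, 0.931, 0.365, 0.0]
force: [0.7, 0.2, 0.6]
grip_width: 0.998
grip_force: 0.0
```

```bash
cat >> h.py <<'E'
def totool(tgt,ydeg):
    """cm shift in tool axes and rz to bring TCP to tgt with tool y at heading ydeg"""
    s=sense();T=rot(s["ee_rot"]);d=T.T@(np.array(tgt,float)-s["eef_pos"])/10
    cur=np.degrees(np.arctan2(T[1,1],T[0,1]));rz=-np.radians((ydeg-cur+180)%360-180)
    print("from",np.round(s["eef_pos"],1),"ydeg",round(cur,1),"-> shift cm",np.round(d,2),"rz",round(rz,3))
E
python3 - <<'E'
from h import *
m=camera_model("wrist");im=capture("wrist");save("w1",im)
for r in trace("wrist","angle_bracket")[:2]:
    print(r["score"],r["rect"],fit("wrist",m,r["mask"],BR,(531,-380),[.5,.73,.9]))
totool((514,-361,42),-48)
E
```

```text
0.89 [560.8, 163.8, 118.4, 105.6] [(np.float64(-0.0), [531.0, -380.0], np.float64(0.9)), (np.float64(-0.0), [531.0, -380.0], np.float64(0.73)), (np.float64(-0.0), [531.0, -380.0], np.float64(0.5))]
0.77 [385.4, 239.1, 57.1, 93.5] [(np.float64(0.953), [531.6, -382.6], np.float64(0.776)), (np.float64(0.952), [531.2, -382.8], np.float64(0.775)), (np.float64(0.95), [531.0, -382.7], np.float64(0.756))]
from [ 501.2 -321.   221.8] ydeg -47.4 -> shift cm [-1.75  3.83 17.98] rz 0.01
```

View pics/w1.png

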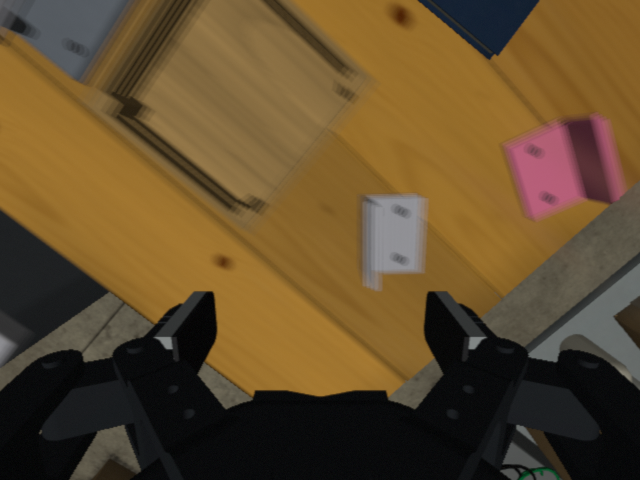

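{"method": "step_arm", "body": {"commands": "1 -2 4 9 0 0 -0.026;1 -2 4 9 0 0 -0.026;1 -2 4 9 0 0 -0.026;1 -2 4 9 0 0 -0.026;1 -2 4 9 0 0 -0.026"}}

```text
time_s: 3.58
eef_pos: [513.5, -358.8, 133.8]
ee_rot: [-0.0, 0.926, 0.377, -0.0]
force: [-0.1, 0.2, 0.6]
grip_width: 1.002
grip_force: 0.0
```

```bash
python3 - <<'E'
from h import *
capture("wrist");m=camera_model("wrist");capture("wrist");m=camera_model("wrist")
for r in trace("wrist","angle_bracket")[:3]:
    print(r["score"],r["rect"],fit("wrist",m,r["mask"],BR,(531,-380),[.73,.85])[:1])
totool((513.3,-364,42),-45.9)
E
```

```text
0.96 [576.5, 150.6, 127.0, 146.0] [(np.float64(-0.0), [531.0, -380.0], np.float64(0.85))]
0.91 [357.4, 249.1, 83.1, 125.6] [(np.float64(0.984), [532.0, -382.1], np.float64(0.772))]
from [ 514.2 -359.   136. ] ydeg -45.7 -> shift cm [-0.41  0.27  9.4 ] rz 0.004
```

{"method": "step_arm", "body": {"commands": "1 -0.35 0.3 4 0 0 0;1 -0.35 0.3 7 0 0 0;1 -0.35 0.3 9.2 0 0 0;1 -0.35 0.3 9.2 0 0 0;0.4 -0.35 0.3 9.2 0 0 0;0 -0.35 0.3 9.2 0 0 0;0 -0.35 0.3 9.2 0 0 0;0 -0.35 0.3 9.2 0 0 0;0 -0.35 0.3 9.2 0 0 0;0 -0.35 0.3 9.2 0 0 0;0 -0.35 0.3 9.2 0 0 0;0 -0.35 0.3 9.2 0 0 0", "newtons": 40}}

```text
time_s: 4.73
eef_pos: [513.3, -363.9, 42.4]
ee_rot: [0.0, 0.926, 0.377, 0.0]
force: [-2.2, 1.0, 5.1]
grip_width: 0.08
grip_force: 40.5
```

{"method": "step_arm", "body": {"commands": "0 0 0 -2 0 0 0;0 0 0 -6 0 0 0;0 0 0 -10 0 0 0;0 0 0 -14 0 0 0.1;0 0 0 -17.5 0 0 0.2;0 3 -3 -17.5 0 0 0.3;0 6 -6 -17.5 0 0 0.4;0 9 -9 -17.5 0 0 0.5;0 11.9 -11.7 -17.5 0 0 0.6;0 14.8 -14.5 -17.5 0 0 0.7;0 17.5 -17.1 -17.5 0 0 0.743;0 20 -19.6 -17.5 0 0 0.743;0 22.2 -21.8 -17.5 0 0 0.743;0 23.4 -22.9 -17.5 0 0 0.743;0 23.85 -23.4 -17.5 0 0 0.743;0 23.85 -23.4 -17.5 0 0 0.743;0 23.85 -23.4 -17.5 0 0 0.743"}}

```text
time_s: 6.15
eef_pos: [520.5, -30.4, 216.5]
ee_rot: [0.0, 1.0, 0.015, -0.0]
force: [-0.3, -0.7, -2.2]
grip_width: 0.085
grip_force: 39.8
```

```bash
python3 - <<'E'
from h import *
capture("wrist");m=camera_model("wrist");im=capture("wrist");save("w2",im)
s=sense();zb=s["eef_pos"][2]-42.4
print("bottom z",zb)
for l,M,xy,z,y in(("angle_bracket",BR,(520,-56),zb,[.03]),("tray_top",TR,(520,7),0,[.03])):
  for r in trace("wrist",l)[:2]:
    print(l,r["score"],np.round(r["rect"]),fit("wrist",m,r["mask"],M,xy,y,z)[:1])
totool((521.3,-29.7,180),-88.3)
E
```

```text
bottom z 174.18315890426743
angle_bracket 0.92 [373. 297. 128. 200.] [(np.float64(0.768), [521.3, -57.4], np.float64(0.019))]
tray_top 0.65 [251. 242. 363. 217.] [(np.float64(0.68), [522.4, 5.9], np.float64(0.039))]
from [520.5 -30.8 216.6] ydeg -88.4 -> shift cm [ 0.08 -0.11  3.66] rz -0.001
```

View pics/w2.png

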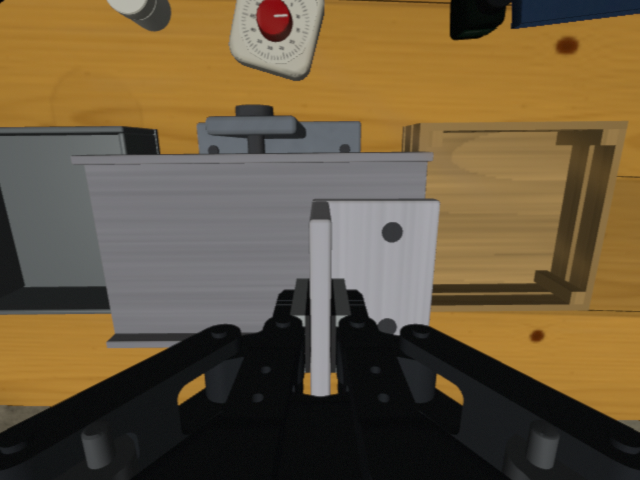

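{"method": "step_arm", "body": {"commands": "0 0 0 1.5 0 0 0;0 0 0 2.7 0 0 0;0 0 0 3.3 0 0 0;0 0 0 3.65 0 0 0;0 0 0 3.7 0 0 0;0 0 0 3.7 0 0 0;1 0 0 3.7 0 0 0;1 0 0 3.7 0 0 0;1 0 0 0.5 0 0 0;1 0 0 -3.5 0 0 0;1 0 0 -7 0 0 0;1 0 0 -7 0 0 0;1 0 0 -7 0 0 0;1 0 0 -7 0 0 0;1 0 0 -7 0 0 0;1 0 0 -7 0 0 0;1 0 0 -7 0 0 0"}}

```text
time_s: 7.77
eef_pos: [520.3, -29.7, 286.0]
ee_rot: [-0.0, 1.0, 0.015, -0.001]
force: [-0.0, -0.0, -0.1]
grip_width: 0.998
grip_force: 0.0
```

```bash
python3 - <<'E'
from h import *
im=capture("wrist");save("w3",im)
E
```

```text
(no output)
```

View pics/w3.png

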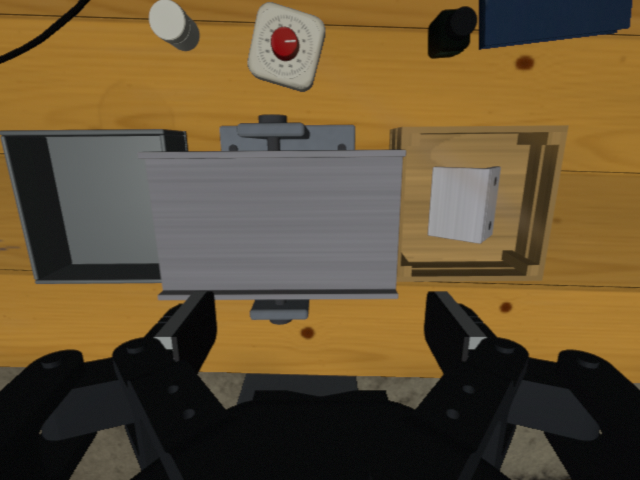

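{"method": "step_arm", "body": {"commands": "1 -0.1 -4 0 0 0 0;1 -0.2 -8 0 0 0 0.1;1 -0.3 -12 0 0 0 0.18;1 -0.4 -16 0 0 0 0.18;1 -0.5 -20 0 0 0 0.18;1 -0.6 -24 2 0 0 0.18;1 -0.7 -28 4 0 0 0.18;1 -0.7 -32 6 0 0 0.18;1 -0.7 -36 8 0 0 0.18;1 -0.7 -39.5 10 0 0 0.18;1 -0.7 -42.5 12 0 0 0.18;1 -0.7 -43.7 12 0 0 0.18;1 -0.7 -43.7 12 0 0 0.18;1 -0.7 -43.7 12 0 0 0.18"}}

```text
time_s: 8.98
eef_pos: [500.2, 407.2, 166.1]
ee_rot: [0.0, 0.997, -0.074, -0.0]
force: [0.4, -0.6, 0.6]
grip_width: 1.004
grip_force: 0.0
```

```bash
python3 - <<'E'
from h import *
capture("wrist");m=camera_model("wrist");im=capture("wrist");save("w4",im);m=camera_model("wrist")
for r in trace("wrist","u_channel")[:3]:
    print(r["score"],np.round(r["rect"]),fit("wrist",m,r["mask"],UC,(500,408),[-.15,0,-.3])[:2])
totool((500,408,36),-98.6); print(sense()["joints"])
E
```

```text
0.93 [320. 235.  70. 112.] [(np.float64(0.968), [498.0, 406.0], np.float64(-0.126)), (np.float64(0.967), [498.1, 406.1], np.float64(-0.127))]
from [501.1 405.9 167.6] ydeg -98.7 -> shift cm [-0.15 -0.18 13.16] rz -0.001
[ 4.99572556e-01  6.41581381e-01  1.20847007e+00 -1.94520880e-04
  1.29044956e+00  2.22184435e+00]
```

View pics/w4.png

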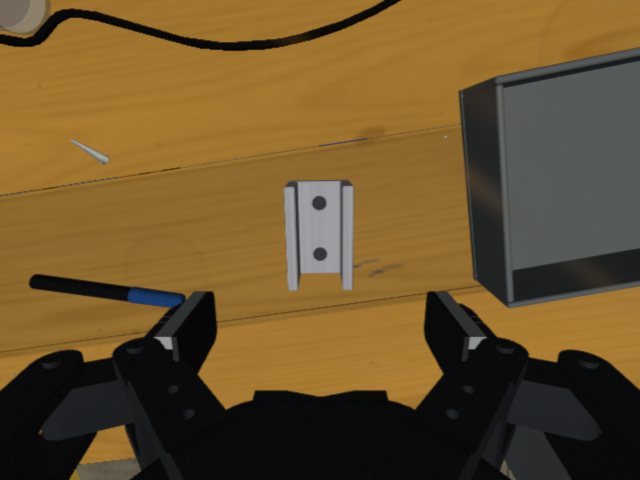

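{"method": "step_arm", "body": {"commands": "1 -0.25 0 4 0 0 -0.026;1 -0.25 0 8 0 0 -0.026;1 -0.25 0 11 0 0 -0.026;1 -0.25 0 12.8 0 0 -0.026;1 -0.25 0 12.8 0 0 -0.026;0.5 -0.25 0 12.8 0 0 -0.026;0.4 -0.25 0 12.8 0 0 -0.026;0.4 -0.25 0 12.8 0 0 -0.026;0.4 -0.25 0 12.8 0 0 -0.026;0.4 -0.25 0 12.8 0 0 -0.026;0.4 -0.25 0 12.8 0 0 -0.026", "newtons": 40}}

```text
time_s: 10.05
eef_pos: [499.1, 407.5, 41.2]
ee_rot: [-0.001, 0.998, -0.062, 0.002]
force: [-0.1, -1.8, 5.7]
grip_width: 0.578
grip_force: 42.9
```

{"method": "step_arm", "body": {"commands": "0.4 0 0 -2 0 0 0;0.4 0 0 -6 0 0 0;0.4 0 0 -10 0 0 0;0.4 0 0 -14 0 0 0;0.4 0 0 -17.5 0 0 0;0.4 0.7 4 -17.5 0 0 -0.05;0.4 1.5 8 -17.5 0 0 -0.1;0.4 2.2 12 -17.5 0 0 -0.155;0.4 2.9 16 -17.5 0 0 -0.155;0.4 3.6 20 -17.5 0 0 -0.155;0.4 4.4 24 -17.5 0 0 -0.155;0.4 5.1 28 -17.5 0 0 -0.155;0.4 5.7 31.3 -17.5 0 0 -0.155;0.4 6.1 33.3 -17.5 0 0 -0.155;0.4 6.2 34 -17.5 0 0 -0.155;0.4 6.2 34 -17.5 0 0 -0.155;0.4 6.2 34 -17.5 0 0 -0.155"}}

```text
time_s: 11.47
eef_pos: [517.4, 62.8, 214.2]
ee_rot: [-0.0, 1.0, 0.015, 0.0]
force: [-0.3, 0.3, -2.6]
grip_width: 0.577
grip_force: 42.5
```

```bash
python3 - <<'E'
from h import *
capture("wrist");im=capture("wrist");save("w5",im)
totool((518.6,62.3,178.2),-88.3)
E
```

```text
from [517.3  63.4 213.9] ydeg -88.1 -> shift cm [0.13 0.12 3.57] rz 0.003
```

View pics/w5.png

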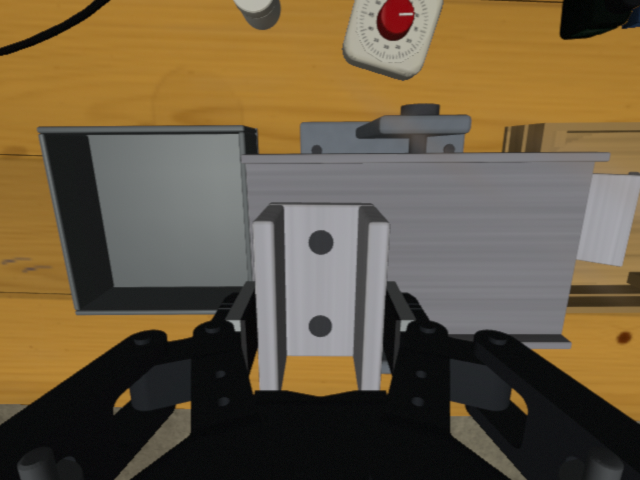

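{"method": "step_arm", "body": {"commands": "0.4 0.1 0.1 1.5 0 0 0;0.4 0.1 0.1 2.6 0 0 0;0.4 0.1 0.1 3.2 0 0 0;0.4 0.1 0.1 3.5 0 0 0;0.4 0.1 0.1 3.55 0 0 0;0.4 0.1 0.1 3.55 0 0 0;1 0.1 0.1 3.55 0 0 0;1 0.1 0.1 3.4 0 0 0;1 0.1 0.1 0 0 0 0;1 0.1 0.1 -4 0 0 0;1 0.1 0.1 -7 0 0 0;1 0.1 0.1 -7 0 0 0;1 0.1 0.1 -7 0 0 0;1 0.1 0.1 -7 0 0 0;1 0.1 0.1 -7 0 0 0;1 0.1 0.1 -7 0 0 0;1 0.1 0.1 -7 0 0 0;1 0.1 0.1 -7 0 0 0"}}

```text
time_s: 13.07
eef_pos: [518.4, 61.2, 283.2]
ee_rot: [-0.0, 1.0, 0.015, -0.0]
force: [-0.2, -0.5, 0.5]
grip_width: 1.001
grip_force: 0.0
```

```bash
python3 - <<'E'
from h import *
im=capture("wrist");save("w6",im)
E
```

```text
(no output)
```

View pics/w6.png

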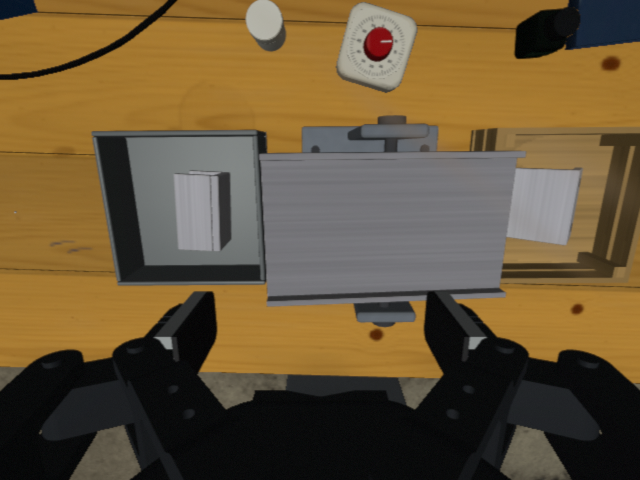

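The picture shows the U-channel in the bin at (202,210) and the bracket in the crate at (545,205). The tray is back level, and the jar, timer and bottle are untouched. I'll let everything settle briefly, then hand in.

{"method": "step_arm", "body": {"commands": "1 0 0 -2 0 0 0;1 0 0 -2 0 0 0;1 0 0 -2 0 0 0;1 0 0 -2 0 0 0;1 0 0 -2 0 0 0;1 0 0 -2 0 0 0;1 0 0 -2 0 0 0;1 0 0 -2 0 0 0;1 0 0 -2 0 0 0;1 0 0 -2 0 0 0;1 0 0 -2 0 0 0;1 0 0 -2 0 0 0"}}

```text
time_s: 14.12
eef_pos: [518.4, 61.2, 303.7]
ee_rot: [0.0, 1.0, 0.015, -0.0]
force: [0.0, 0.4, 0.0]
grip_width: 1.002
grip_force: 0.0
```

```bash
python3 -c "
from rig import *
print(finish_job())"
```

```text
the job is handed in; nothing more can be done
None
```

The angle bracket went into the slatted crate first and the U-channel into the solid-walled bin after it, each tipped in by its own weight, and the job was handed in at about 14 s.

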